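# Nest the party dip-pot lids

### The job

Three dip-pot lids lie upside down on the table: stack them. Set the white one into the red one so that its dome cups inside and its rim sits level on the rim below, then set the blue one into the white one the same way. Leave the red lid standing about where it is, and leave alone the pot that still has its white lid on.

Things in the scene. Friction and masses are not known exactly. Their poses are not given: they have to be found in the camera images.
- red_lid: Red plastic domed lid, upside down, open side up; 64 mm across, 36 mm tall, 50 g. From the bottom: flat crown 36 mm across, dome widening to 52 mm at 20 mm height, there a flat ledge steps out to an upright rim band 64 mm outside, 58 mm inside, from 20 to 36 mm height. Origin: centre of the crown's underside, on the table; z up out of the open side. Bottom of the stack.
- white_lid: White lid, exactly like the red one (size, shape, mass, origin, axes). Grip it across the outside of its band, any direction. Nested, its dome hangs inside the lower lid's band (3 mm sideways play) and its ledge rests on the lower rim: its origin is then 16 mm above the lower lid's. Middle of the stack. Not the white lid, dome up, on the black pot.
- blue_lid: Blue lid, exactly like the red one (size, shape, mass, origin, axes); gripped and nested as the white one, its origin then 16 mm above the white lid's. Top of the stack.
- covered_pot: Bystander to be left alone: a black round dip pot, 58 mm across, with a white lid pressed on, dome up (64 mm across at the lid's rim); 72 mm tall in all, 250 g, one loose piece. Origin: centre of its underside on the table, z up.
Mind the look-alikes: they are no part of the job. Of the things that look like the blue_lid, the largest one is meant.

How it is judged:
On the way, in this order (a step that is already met when the one before it is completed fails the run):
1. the white lid is nested in the red lid and let go (horizontal distance between white_lid and red_lid below 0.01 m and z of white_lid in the frame of red_lid between 0.011 and 0.021 m and angle between each of white_lid, red_lid's own z axis and vertical below 0.175 rad and contact force between the fingers and white_lid below 0.2 N and height (world z) of red_lid below 0.008 m and distance of red_lid from where it was at the start of the episode below 0.04 m), for 0.2 s.
2. the blue lid is nested in the white lid and let go (horizontal distance between blue_lid and white_lid below 0.01 m and z of blue_lid in the frame of white_lid between 0.011 and 0.021 m and angle between blue_lid's own z axis and vertical below 0.175 rad and contact force between the fingers and blue_lid below 0.2 N), for 0.2 s.
At the end, for the whole second after the job is handed in: Red lid upright on the table within 40 mm of its start; white nested in red, blue in white, each within 10 mm of centred and its origin 11 to 21 mm above the one below (16 when seated); all within 10 degrees of level, released, at rest. Covered pot not disturbed (all of step 1 and all of step 2 and linear speed of each of red_lid, white_lid, blue_lid below 0.02 m/s); the robot touches nothing.
It fails at once if the covered pot is shifted more than 25 mm or tipped more than 20 degrees (distance of covered_pot from where it was at the start of the episode above 0.025 m or angle between covered_pot's own z axis and vertical above 0.35 rad).
It also fails if it takes over 54 s, if anything falls off the work surface, if the arm or the gripper's body presses on something with over 40 N, if the wrist force passes 120 N, or if a joint passes its speed limit or range.

### The arm

A 7-joint arm with a two-finger parallel gripper is mounted at the origin on the work surface. World frame = base frame: x ahead of the robot, y to its left, z up, the work surface at z = 0. Lengths are in m, angles in rad, forces in N, time in s.
With the tool pointing down it reaches from about 0.4 to 0.85 m from the base axis. Payload 4.5 kg.
Tool frame: the origin (TCP) lies between the finger pads; the fingertips stand bot.tip_reach ahead of it and the grasp point (between the pads) lies 8 mm behind it (bot.tip_reach is the distance from the TCP to the fingertips, in m); z points along the fingers, y is the direction in which the jaws open and shut (so a half turn about z gives the same grasp; the last joint's range is limited). The gripper opens to 88 mm and grips with 3 to 60 N. Pads are 18 mm wide; open, the fingers measure 123 mm over their backs; the gripper's body (75 mm by 187 mm) begins 45 mm behind the grasp point.
Start: joints at [-1.09, 0.689, -0.195, 1.565, 0.157, 0.902, -0.215], TCP at [0.27, 0.564, 0.25] pointing down, gripper open.
Joint ranges: [-3.01, 3.01], [-0.46, 2.08], [-1.47, 1.51], [0.13, 2.56], [-1, 4.14], [0.04, 2.09], [-2.66, 2.66]. Speed limits (rad/s): [2.57, 2.57, 3.14, 3.14, 3.14, 3.14, 3.14].

### API

Orientations are given as a rotation vector (axis times angle).
In Python, from workcell import bot gives the robot as it stands.
- The arm moves only by the shell command python3 -m handwheel 'ROWS' [FORCE]. ROWS is JSON, a list of rows, each a list of 3 entries, a list of its own where there are three numbers: the shift along the tool's x, y, z in cm, then the turn about the tool's z in degrees, then the finger opening in cm, from 0 to 8.81. In form: [[[tx, ty, tz], yaw, jaw], ...]. A call has 1 to 20 rows; each row shifts and turns the commanded pose from where the row before left it, along the tool's axes as they then stand; what a row does not reach is not made up. A row lasts 1/10 s, in which the tool goes at most 50 mm and 8.59 degrees, less where a joint would pass 70% of its speed; a pose out of reach is approached as far as the arm can. A call with a gripper value outside its range is refused whole. The fingers move at their own pace and stop on an object; FORCE is the grip in N (left out, the last holds). Time passes only in rows, so rows that do not move let the fingers close. It gives the time, the measured TCP pose, the force and the opening at its end, in the units of the state.
- bot.state(): the state, without advancing time (a new reading comes with each control period).
- bot.snapshot(name): name is "side" or "top" or "wrist"; returns (picture, depth): 400x640x3 uint8, red, green, blue; 400x640 float32, m along the optical axis (not along the pixel's ray), 0 where there is no reading.
- bot.camera_info(name): a dict with "fx", "fy", "cx", "cy" (pixels), "camera_from_world" (4x4, takes a point from world to camera coordinates). Camera axes: x right, y up, looking along -z (the intrinsics and any distortion apply to the point x, -y, -z); pixel columns grow to the right and rows downward; lengths in m; the calibration is good to about 2 mm. The wrist camera is an equidistant fisheye: a pixel r from the principal point sees the ray r / f radians off the axis. A picture is of the moment at which its call begins: read the wrist's pose just before it. camera_info takes no time and is no camera call; for the wrist camera it gives the pose at the moment of the call.
- bot.hand_in(): hands the job in, once; it reports no verdict.
Trained networks look in the newest picture that a camera, given by its name, has taken for a name from the list of things; names that differ only in an ending like _2 or _b are one class to them, and where a whole thing is asked for, a point or a joint stands for the part that bears it (a point fixed in the world has none). Each returns a list of dicts, best first, with "p" (0 to 1); they miss things now and then, are a little off and sometimes report something else, mostly with a low value. They report only what shows in the picture. A call takes as long as a camera call. They do not tell look-alikes from the thing itself.
- bot.look_for(camera, target): "bbox" ([left, top, right, bottom] as shares, 0 to 1, of the picture: columns of its width, rows of its height, round what is visible of it).
The state is a dict: "clock": time; "qpos": joint angles; "joint_velocities": joint speeds; "joint_efforts": joint torques, N m; "tool_pos": TCP position; "orientation": TCP orientation; "wrist_force": force on the tool from outside, world axes, zero at the start; "torque": the same for the moment, N m; "opening": finger opening in m.
Only numpy, scipy, OpenCV 4.12 (cv2) and the standard library are available. Lean on these libraries where they do the work, as an engineer would, in place of code of your own. Each camera call takes 0.05 s, during which the arm holds its last target.

## Working session

There is one attempt and no reset: what is moved stays moved. The work goes in short steps, Python scripts to look and compute and a shell command to move; the robot and the scene stay as the last step left them, time stands still between calls to the robot, and variables do not carry over. Pictures are saved under pics/ and viewed, and the job is handed in when it is done.

```bash
mkdir -p pics; ls
python3 - <<'E'
from workcell import bot
import cv2,numpy as np
print(bot.state(), bot.tip_reach)
for n in ["side","top"]:
    im,d=bot.snapshot(n); cv2.imwrite(f"pics/{n}0.png",im[:,:,::-1]); np.savez(f"{n}0.npz",im=im,d=d)
    print(n,bot.camera_info(n))
    for t in ["red_lid","white_lid","blue_lid","covered_pot"]:
        print(t,[(round(r["p"],2),np.round(np.array(r["bbox"])*[640,400,640,400]).tolist()) for r in bot.look_for(n,t)])
E
```

```text
pics
{'clock': 0.0, 'qpos': array([-1.09019112,  0.6899292 , -0.19452208,  1.56630834,  0.15730912,
        0.9024958 , -0.21510265]), 'joint_velocities': array([ 0.0008444 , -0.00034347,  0.00122077, -0.00104731,  0.00202147,
       -0.00201197,  0.00034387]), 'joint_efforts': array([ 4.33505265e-04, -5.27568233e+01, -1.26675993e+00, -1.53422105e+01,
       -5.26645279e-02,  6.65385291e-03,  1.76286744e-04]), 'tool_pos': array([0.26984048, 0.56309439, 0.24895392]), 'orientation': array([-6.95822721e-01, -3.06330145e+00,  2.71582021e-03]), 'wrist_force': array([ 0.39807285, -0.33083451, -0.4465915 ]), 'torque': array([-0.0187329 ,  0.04167535, -0.01531198]), 'opening': 0.08787719497766557} 0.011
side {'fx': 367.4384100545514, 'fy': 367.4384100545514, 'cx': 322.58936052098557, 'cy': 195.21522334795998, 'camera_from_world': array([[-9.02502803e-01, -4.30683348e-01,  7.37744345e-04,
         4.95640988e-01],
       [ 2.46082509e-01, -5.14261919e-01,  8.21570495e-01,
        -1.63217320e-01],
       [-3.53457337e-01,  7.41651221e-01,  5.70106462e-01,
        -5.63247380e-01],
       [ 0.
[... 288 characters left out ...]
7.0])]
covered_pot [(0.73, [303.0, 155.0, 331.0, 193.0])]
top {'fx': 367.6732416170361, 'fy': 367.6732416170361, 'cx': 326.9706513274956, 'cy': 200.55810298994206, 'camera_from_world': array([[-0.01380932, -0.99951005,  0.02808834,  0.0010496 ],
       [ 0.98743128, -0.00920848,  0.15778048, -0.53002276],
       [-0.15744452,  0.02991415,  0.98707465, -0.65380522],
       [ 0.        ,  0.        ,  0.        ,  1.        ]])}
red_lid [(0.89, [158.0, 215.0, 197.0, 252.0])]
white_lid [(0.9, [249.0, 156.0, 282.0, 192.0])]
blue_lid [(0.84, [438.0, 194.0, 471.0, 231.0]), (0.66, [388.0, 212.0, 412.0, 235.0]), (0.56, [441.0, 153.0, 468.0, 177.0])]
covered_pot [(0.77, [347.0, 149.0, 377.0, 184.0])]
```

View pics/top0.png

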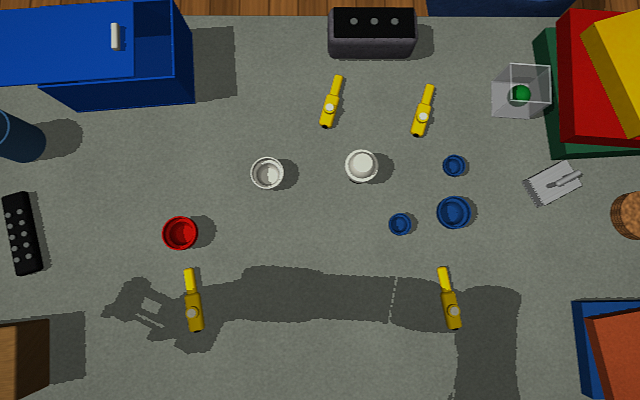

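View pics/side0.png

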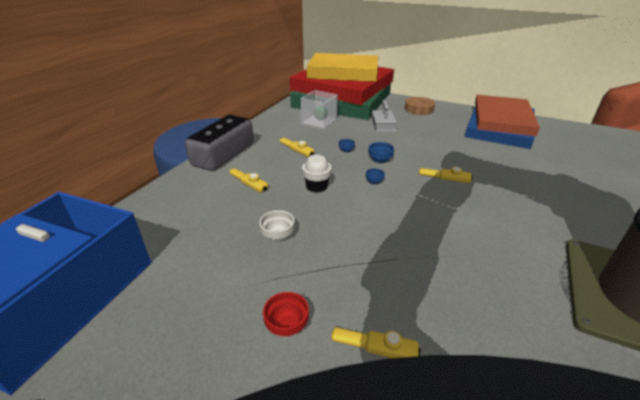

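```bash
cat > h.py <<'E'
import numpy as np
from workcell import bot
def world(n,u,v,d,info=None):
    c=info or bot.camera_info(n); T=np.linalg.inv(c["camera_from_world"])
    p=np.stack([(u-c["cx"])/c["fx"]*d,-(v-c["cy"])/c["fy"]*d,-d,np.ones_like(d)],-1)
    return (p@T.T)[...,:3]
def cloud(n,im,d):
    v,u=np.mgrid[0:400,0:640]; return world(n,u.astype(float),v.astype(float),d.astype(float))
def circ(P):
    A=np.c_[2*P,np.ones(len(P))]; s=np.linalg.lstsq(A,(P**2).sum(1),rcond=None)[0]
    return s[:2],np.sqrt(s[2]+s[0]**2+s[1]**2)
E
python3 - <<'E'
from h import *
import cv2
for n,boxes in dict(top=dict(red=[158,215,197,252],white=[249,156,282,192],b1=[438,194,471,231],b2=[388,212,412,235],b3=[441,153,468,177],pot=[347,149,377,184]),
   side=dict(red=[264,289,308,337],white=[259,211,294,242],b1=[337,141,357,151],b2=[363,169,384,185],b3=[367,144,394,167],pot=[303,155,331,193])).items():
    z=np.load(n+"0.npz"); W=cloud(n,z["im"],z["d"])
    for k,(l,t,r,b) in boxes.items():
        P=W[t-3:b+4,l-3:r+4].reshape(-1,3); ok=(z["d"][t-3:b+4,l-3:r+4].ravel()>0); P=P[ok]
        Q=P[P[:,2]>.005]; zt=np.percentile(Q[:,2],97); R=Q[Q[:,2]>zt-.006]
        (c),rr=cv2.minEnclosingCircle((R[:,:2]*1000).astype(np.float32))
        print(n,k,len(Q),"ztop",zt.round(4),"mec",np.round(c,1),round(rr,1),"fit",[np.round(x,4) for x in circ(R[:,:2])], "tablez",np.round(np.median(P[P[:,2]<.008][:,2]) if (P[:,2]<.008).any() else -1,4))
E
```

```text
top red 714 ztop 0.0362 mec [473.5 273.7] 32.3 fit [array([0.4735, 0.2733]), np.float64(0.0302)] tablez -0.0005
top white 624 ztop 0.0364 mec [587.6 111.1] 32.0 fit [array([0.5873, 0.111 ]), np.float64(0.0302)] tablez -0.0003
top b1 681 ztop 0.0366 mec [ 507.4 -249. ] 32.2 fit [array([ 0.5071, -0.2486]), np.float64(0.0303)] tablez 0.0002
top b2 260 ztop 0.0255 mec [ 486.9 -145.1] 21.8 fit [array([ 0.4866, -0.145 ]), np.float64(0.0206)] tablez -0.0001
top b3 275 ztop 0.0251 mec [ 603.2 -259.4] 21.9 fit [array([ 0.6032, -0.2591]), np.float64(0.0205)] tablez -0.0001
top pot 899 ztop 0.0727 mec [595.7 -69.9] 22.2 fit [array([ 0.5955, -0.0695]), np.float64(0.015)] tablez -0.0006
side red 1387 ztop 0.0361 mec [475.9 274.3] 32.2 fit [array([0.4752, 0.2747]), np.float64(0.0302)] tablez -0.0002
side white 817 ztop 0.0358 mec [589.3 111.5] 32.9 fit [array([0.589, 0.112]), np.float64(0.0303)] tablez -0.0004
side b1 175 ztop 0.0237 mec [ 601.9 -259.3] 23.9 fit [array([ 0.6042, -0.2593]), np.float64(0.0208)] tablez -0.0011
side b2 238 ztop 0.0237 mec [ 490.6 -144.9] 24.7 fit [array([ 0.4878, -0.1447]), np.float64(0.0207)] tablez -0.001
side b3 461 ztop 0.0349 mec [ 507.1 -249. ] 33.5 fit [array([ 0.5081, -0.2484]), np.float64(0.0305)] tablez -0.0014
side pot 873 ztop 0.0716 mec [596.8 -67.2] 21.6 fit [array([ 0.5965, -0.0669]), np.float64(0.0151)] tablez -0.0008
```

The top picture shows the red lid at (180,233), the open white lid at (267,173), the covered pot at (361,166) and the large blue lid at (454,212). The small blue look-alikes are at (400,224) and (454,166). Both cameras agree to about 2 mm, and the measured radius of 32 mm and height of 36 mm match the given sizes.

```bash
cat >> h.py <<'E'
from scipy.spatial.transform import Rotation as Ro
def delta(target):
    s=bot.state(); R=Ro.from_rotvec(s["orientation"]).as_matrix()
    print("clock",s["clock"],"pos",s["tool_pos"].round(4),"open",round(s["opening"],4),"F",s["wrist_force"].round(2),"zaxis",R[:,2].round(4))
    print("delta tool cm",((np.array(target)-s["tool_pos"])@R*100).round(2))
E
python3 -c "
from h import *
delta([.588,.1115,.12])"
```

```text
clock 0.5 pos [0.27   0.5637 0.2497] open 0.0881 F [ 0.54 -0.23  0.5 ] zaxis [ 0.  0. -1.]
delta tool cm [-48.21 -27.04  12.97]
```

```bash
python3 -m handwheel '[[[-3.01,-1.69,0.8],0,8.8],[[-3.01,-1.69,0.8],0,8.8],[[-3.01,-1.69,0.8],0,8.8],[[-3.01,-1.69,0.8],0,8.8],[[-3.01,-1.69,0.8],0,8.8],[[-3.01,-1.69,0.8],0,8.8],[[-3.01,-1.69,0.8],0,8.8],[[-3.01,-1.69,0.8],0,8.8],[[-3.01,-1.69,0.8],0,8.8],[[-3.01,-1.69,0.8],0,8.8],[[-3.01,-1.69,0.8],0,8.8],[[-3.01,-1.69,0.8],0,8.8],[[-3.01,-1.69,0.8],0,8.8],[[-3.01,-1.69,0.8],0,8.8],[[-3.01,-1.69,0.8],0,8.8],[[-3.01,-1.69,0.8],0,8.8],[[0,0,0],0,8.8],[[0,0,0],0,8.8]]' 15
python3 - <<'E'
from h import *
import cv2
delta([.588,.1115,.032])
ci=bot.camera_info("wrist")
im,d=bot.snapshot("wrist"); cv2.imwrite("pics/w1.png",im[:,:,::-1]); np.savez("w1.npz",im=im,d=d)
print(ci)
E
```

```text
clock: 2.3
tool_pos: [0.5877, 0.111, 0.1215]
orientation: [-0.699, -3.063, -0.0]
wrist_force: [0.2, 0.6, -0.7]
opening: 0.0876
clock 2.3 pos [0.5877 0.111  0.1215] open 0.0876 F [ 0.18  0.65 -0.73] zaxis [-2.e-04  2.e-04 -1.e+00]
delta tool cm [-0.01  0.05  8.95]
{'fx': 309.70691628693146, 'fy': 309.70691628693146, 'cx': 321.3999568964315, 'cy': 200.20904218580577, 'camera_from_world': array([[ 4.32943880e-01,  9.01420691e-01, -5.78330950e-04,
        -3.54756636e-01],
       [-8.57269819e-01,  4.11540132e-01, -3.09391623e-01,
         4.61370404e-01],
       [-2.78654005e-01,  1.34444995e-01,  9.50934535e-01,
        -1.19642209e-01],
       [ 0.00000000e+00,  0.00000000e+00,  0.00000000e+00,
         1.00000000e+00]])}
```

View pics/w1.png

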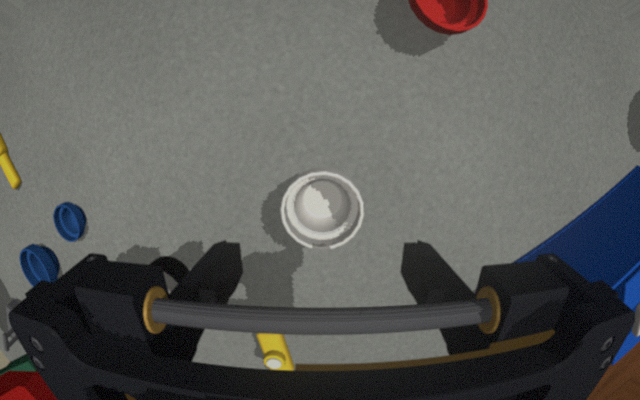

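```bash
cat >> h.py <<'E'
def wcloud(d,c):
    v,u=np.mgrid[0:400,0:640].astype(float); x=(u-c["cx"])/c["fx"]; y=(v-c["cy"])/c["fy"]; r=np.hypot(x,y)+1e-9
    k=np.tan(r)/r; P=np.stack([x*k*d,-y*k*d,-d,np.ones_like(d)],-1)
    return (P@np.linalg.inv(c["camera_from_world"]).T)[...,:3]
E
python3 - <<'E'
from h import *
import cv2
z=np.load("w1.npz"); c=bot.camera_info("wrist"); W=wcloud(z["d"].astype(float),c)
for n,(a,b,l,r) in dict(white=(165,255,275,370),red=(0,36,405,492)).items():
    P=W[a:b,l:r].reshape(-1,3);P=P[z["d"][a:b,l:r].ravel()>0]; Q=P[(P[:,2]>.030)&(P[:,2]<.045)]
    print(n,np.median(P[P[:,2]<.01][:,2]),np.percentile(Q[:,2],[50,97]),cv2.minEnclosingCircle((Q[:,:2]*1000).astype(np.float32)),circ(Q[:,:2]))
E
```

```text
white 0.0006369612243233569 [0.03565746 0.0371373 ] ((588.5620727539062, 112.88853454589844), 32.34321975708008) (array([0.58789694, 0.11310621]), np.float64(0.03006911748241856))
red 0.0012426899598775298 [0.03554984 0.03735498] ((480.65838623046875, 272.8229064941406), 31.16469383239746) (array([0.4746014 , 0.27394502]), np.float64(0.029834508210331876))
```

The wrist view shows the white lid at (322,210), centred between the fingers. Its wrist-camera position agrees with the top and side cameras within 2 mm, so I'm going down to grip it.

```bash
python3 -m handwheel '[[[0,0.05,2],0,8.8],[[0,0.05,2],0,8.8],[[0,0,2],0,8.8],[[0,0,1.5],0,8.8],[[0,0,1.4],0,8.8],[[0,0,0],0,8.8],[[0,0,0],0,5.5],[[0,0,0],0,5.5],[[0,0,0],0,5.5],[[0,0,0],0,5.5],[[0,0,0],0,5.5],[[0,0,0],0,5.5]]' 15
```

```text
clock: 3.55
tool_pos: [0.5885, 0.1126, 0.0335]
orientation: [0.696, 3.062, 0.001]
wrist_force: [-0.7, -1.1, 6.8]
opening: 0.0627
```

```bash
python3 -m handwheel '[[[0,0,0],0,5.5],[[0,0,-1],0,5.5],[[0,0,-2],0,5.5],[[0,0,-3],0,5.5],[[0,0,-3],0,5.5],[[0,0,0],0,5.5],[[0,0,0],0,5.5]]'
python3 - <<'E'
from h import *
import cv2
delta([.4745,.274,.12])
ci=bot.camera_info("wrist")
im,d=bot.snapshot("wrist"); cv2.imwrite("pics/w2.png",im[:,:,::-1]); np.savez("w2.npz",im=im,d=d)
im2,d2=bot.snapshot("side"); cv2.imwrite("pics/s2.png",cv2.resize(im2[170:300,190:390,::-1],(800,520)))
W=wcloud(d.astype(float),ci); s=bot.state()["tool_pos"]
V=W[130:330,240:400].reshape(-1,3); m=(d[130:330,240:400].ravel()>0)&(V[:,2]>.05)
V=V[m]; rel=V-s
q=rel[(np.hypot(rel[:,0],rel[:,1])<.036)&(np.hypot(rel[:,0],rel[:,1])>.024)&(abs(rel[:,2])<.03)]
print(len(q),np.percentile(q[:,2],[3,50,97]))
t=q[q[:,2]>np.percentile(q[:,2],60)]
A=np.linalg.lstsq(np.c_[t[:,:2],np.ones(len(t))],t[:,2],rcond=None)[0]; print("plane",A, circ(t[:,:2]),cv2.minEnclosingCircle((t[:,:2]*1000).astype(np.float32)))
E
```

```text
clock: 4.25
tool_pos: [0.5881, 0.1126, 0.1234]
orientation: [0.696, 3.063, 0.001]
wrist_force: [-0.2, 0.1, -1.6]
opening: 0.0627
clock 4.25 pos [0.5881 0.1126 0.1234] open 0.0627 F [-0.17  0.15 -1.56] zaxis [ 1.e-03  4.e-04 -1.e+00]
delta tool cm [17.22  9.64  0.33]
7288 [-0.01221567 -0.00175082  0.022355  ]
plane [ 0.08614199 -0.05847334  0.00927332] (array([ 0.00195599, -0.00022132]), np.float64(0.031649445094411616)) ((-1.3981618881225586, 0.6710262894630432), 35.70136642456055)
```

View pics/w2.png

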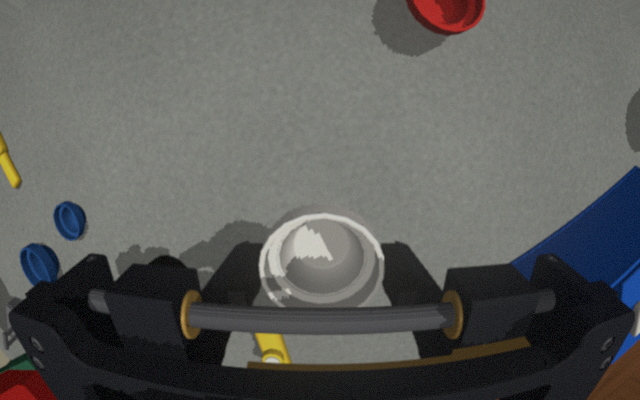

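View pics/s2.png

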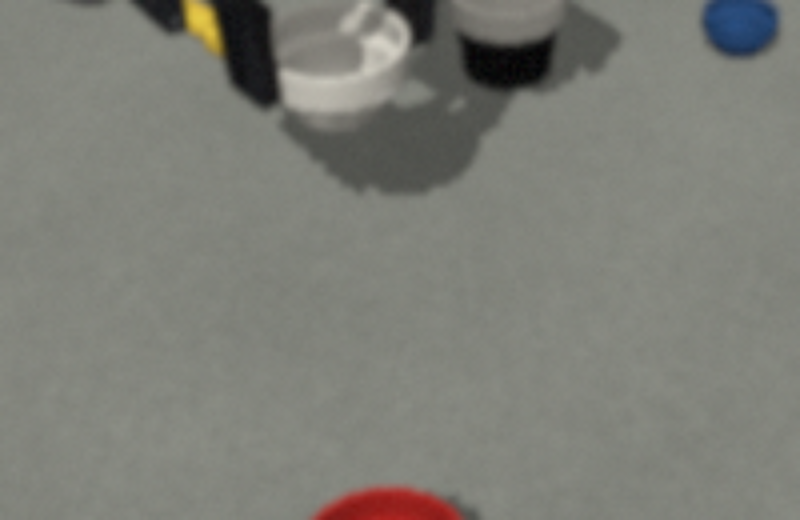

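The white lid is held between the fingers at (322,262) in the wrist view, and the side view shows it hanging clear of the table. I'll check that it's level using rim points only.

```bash
cat >> h.py <<'E'
def rimplane(npz,colmask,box,zlo,zhi):
    z=np.load(npz); im=z["im"].astype(int); d=z["d"].astype(float); c=bot.camera_info("wrist"); W=wcloud(d,c); s=bot.state()["tool_pos"]
    M=np.zeros(d.shape,bool); l,t,r,b=box; M[t:b,l:r]=1; M&=(d>0)&colmask(im)
    rel=W[M]-s; rho=np.hypot(rel[:,0],rel[:,1]); q=rel[(rel[:,2]>zlo)&(rel[:,2]<zhi)&(rho<.05)]
    for it in range(4):
        if it==0: # rim top per azimuth sector
            cen=np.median(q[:,:2],0)
        az=np.arctan2(q[:,1]-cen[1],q[:,0]-cen[0]); rr=np.hypot(q[:,1]-cen[1],q[:,0]-cen[0]); T=[]
        for k in np.arange(-np.pi,np.pi,np.pi/18):
            m=(az>=k)&(az<k+np.pi/18)&(rr>.024)
            if m.sum()>4: T.append(q[m][q[m][:,2]>=np.percentile(q[m][:,2],80)].mean(0))
        T=np.array(T); cen=circ(T[:,:2])[0]
    A=np.linalg.lstsq(np.c_[T[:,:2]-cen,np.ones(len(T))],T[:,2],rcond=None)[0]
    print(len(q),len(T),"center rel",cen.round(4),"r",circ(T[:,:2])[1].round(4),"slope",A.round(4),"resid",(np.c_[T[:,:2]-cen,np.ones(len(T))]@A-T[:,2]).std().round(4))
E
python3 - <<'E'
from h import *
rimplane("w2.npz",lambda im:(im.min(2)>130)&(im.max(2)-im.min(2)<40),(250,205,395,300),-.03,.02)
E
```

```text
2704 36 center rel [-0.0016  0.0004] r 0.0287 slope [-0.2506  0.0646 -0.0017] resid 0.0031
```

Run:
```python
from h import *
z=np.load("w2.npz"); c=bot.camera_info("wrist"); W=wcloud(z["d"].astype(float),c); s=bot.state(); R=Ro.from_rotvec(s["orientation"]).as_matrix()
rel=(W-s["tool_pos"])@R*1000
print("cam in tool",(np.linalg.inv(c["camera_from_world"])[:3,3]-s["tool_pos"])@R)
for u in (290,322,350):
  print(u,[(v,*rel[v,u].round(0).astype(int).tolist()) for v in range(204,312,3)])
```

```text
cam in tool [ 0.08003342  0.00027714 -0.13480787]
290 [(204, -8, -28, 125), (207, -10, -28, 123), (210, 27, -16, 12), (213, 27, -15, 8), (216, 26, -15, 5), (219, 27, -14, 0), (222, 26, -14, -2), (225, 25, -14, -3), (228, 18, -16, 11), (231, 10, -17, 24), (234, 7, -18, 26), (237, 5, -18, 27), (240, 3, -18, 28), (243, 0, -18, 29), (246, -1, -18, 28), (249, -3, -18, 28), (252, -5, -18, 27), (255, -6, -18, 26), (258, -8, -18, 25), (261, -9, -18, 24), (264, -10, -18, 22), (267, -12, -18, 22), (270, -13, -18, 20), (273, -14, -18, 18), (276, -14, -18, 15), (279, -14, -17, 12), (282, -16, -17, 11), (285, -17, -17, 10), (288, -19, -17, 10), (291, -22, -18, 11), (294, -23, -18, 10), (297, -24, -17, 8), (300, -24, -17, 6), (303, -25, -17, 3), (306, -25, -17, 1), (309, 26, -8, -67)]
322 [(204, 31, 1, 10), (207, 31, 1, 5), (210, 31, 1, 1), (213, 31, 1, -2), (216, 29, 1, -2), (219, 22, 1, 11), (222, 13, 1, 32), (225, 11, 1, 31), (228, 9, 1, 31), (231, 7, 1, 31), (234, 5, 1, 31), (237, 3, 1, 31), (240, 1, 1, 31), (243, -1, 1, 32), (246, -3, 1, 31), (249, -5, 1, 31), (252, -7, 1, 31), (255, -9, 1, 3
[... 341 characters left out ...]
7)]
350 [(204, -8, 25, 123), (207, -10, 25, 122), (210, 27, 15, 11), (213, 27, 14, 7), (216, 27, 14, 3), (219, 28, 13, -2), (222, 26, 13, -2), (225, 25, 14, -2), (228, 17, 15, 11), (231, 9, 17, 27), (234, 7, 17, 28), (237, 4, 17, 30), (240, 2, 17, 30), (243, 0, 17, 30), (246, -2, 17, 30), (249, -4, 17, 30), (252, -5, 17, 28), (255, -7, 17, 28), (258, -8, 17, 26), (261, -11, 17, 27), (264, -11, 17, 24), (267, -13, 17, 23), (270, -14, 17, 22), (273, -15, 17, 21), (276, -16, 17, 19), (279, -16, 17, 15), (282, -17, 16, 13), (285, -18, 16, 12), (288, -20, 16, 11), (291, -22, 17, 11), (294, -23, 17, 10), (297, -25, 17, 9), (300, -25, 16, 7), (303, -25, 16, 4), (306, -25, 16, 1), (309, 26, 8, -67)]
```

The lid is level: the inside floor sits at 31 mm all across and the rim is 2 mm above the TCP. It is also centred, so I'm carrying it over the red lid.

```bash
python3 -m handwheel '[[[1.2,0.7,0],0,5.5],[[2.2,1.2,0],0,5.5],[[2.3,1.3,0],0,5.5],[[2.3,1.3,0],0,5.5],[[2.3,1.3,0],0,5.5],[[2.3,1.3,0],0,5.5],[[2.3,1.3,0],0,5.5],[[1.5,0.8,0],0,5.5],[[0.8,0.4,0],0,5.5],[[0,0,0],0,5.5],[[0,0,0],0,5.5],[[0,0,0],0,5.5]]'
python3 - <<'E'
from h import *
import cv2
delta([.4745,.274,.0505])
ci=bot.camera_info("wrist")
im,d=bot.snapshot("wrist"); cv2.imwrite("pics/w3.png",im[:,:,::-1]); np.savez("w3.npz",im=im,d=d)
im,d=bot.snapshot("side"); cv2.imwrite("pics/s3.png",cv2.resize(im[200:360,190:390,::-1],(750,600)))
E
```

```text
clock: 5.55
tool_pos: [0.475, 0.2722, 0.1225]
orientation: [0.699, 3.062, -0.001]
wrist_force: [-0.6, -0.3, -0.9]
opening: 0.0625
clock 5.55 pos [0.475  0.2722 0.1225] open 0.0625 F [-0.59 -0.3  -0.87] zaxis [ 2.e-04 -1.e-03 -1.e+00]
delta tool cm [0.13 0.14 7.2 ]
```

View pics/s3.png

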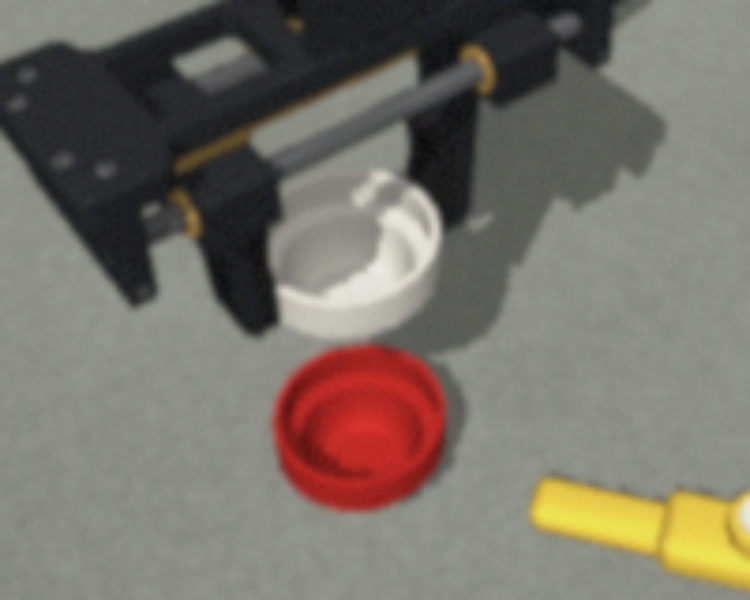

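View pics/w3.png

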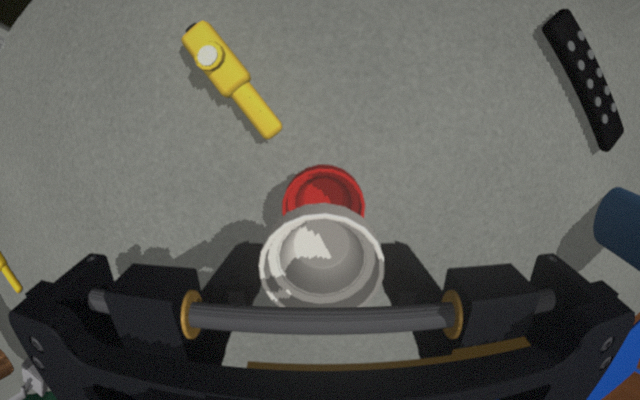

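The wrist view shows the white lid at (322,262) with the red lid's near rim visible at (323,190). The side view shows white directly above red. I'll measure the offset between them from this same picture.

Run:
```python
from h import *
z=np.load("w3.npz"); im=z["im"].astype(int); c=bot.camera_info("wrist"); W=wcloud(z["d"].astype(float),c); s=bot.state(); R=Ro.from_rotvec(s["orientation"]).as_matrix()
rel=(W-s["tool_pos"])@R*1000
M=(im[...,0]>90)&(im[...,1]<70)&(im[...,2]<70); M[:, :270]=0; M[:,380:]=0; M[215:]=0
P=rel[M&(z["d"]>0)]; T=P[abs(W[M&(z["d"]>0)][:,2]-.036)<.003]
def fit(T,r0):
    from scipy.optimize import least_squares
    return least_squares(lambda p:np.clip(np.hypot(T[:,0]-p[0],T[:,1]-p[1])-r0,-3,3),[0,0]).x
print("red",len(T),fit(T,30.5),"y range",T[:,1].min(),T[:,1].max(),"xmax",T[:,0].max())
M=(im.min(2)>110)&(im.max(2)-im.min(2)<40); M[:,:250]=0;M[:,395:]=0;M[:203]=0;M[300:]=0
P=rel[M&(z["d"]>0)]; T=P[(abs(P[:,2]+2.0)<2.5)&(np.hypot(P[:,0],P[:,1])<38)]
print("white",len(T),fit(T,30.5),"y range",T[:,1].min(),T[:,1].max(),"xmax",T[:,0].max())
```

```text
red 547 [0.77087797 1.56220996] y range -30.028926452295057 32.19306298471888 xmax 32.62318247731991
white 1521 [-0.84073465  0.28133534] y range -31.214972141562058 31.153647133086512 xmax 31.223654632114542
```

```bash
python3 -m handwheel '[[[0.14,0.13,1],0,5.5],[[0,0,2],0,5.5],[[0,0,1.5],0,5.5],[[0,0,1],0,5.5],[[0,0,0.6],0,5.5],[[0,0,0.4],0,5.5],[[0,0,0.4],0,5.5],[[0,0,0.3],0,5.5],[[0,0,0],0,5.5],[[0,0,0],0,5.5]]'
python3 - <<'E'
from h import *
import cv2
delta([.4745,.274,.0495])
im,d=bot.snapshot("side"); cv2.imwrite("pics/s4.png",cv2.resize(im[200:360,190:390,::-1],(750,600)))
E
```

```text
clock: 6.65
tool_pos: [0.4738, 0.2754, 0.0509]
orientation: [0.696, 3.063, 0.0]
wrist_force: [-0.2, -0.7, -0.8]
opening: 0.0628
clock 6.65 pos [0.4738 0.2754 0.0509] open 0.0628 F [-0.16 -0.69 -0.79] zaxis [ 3.e-04  2.e-04 -1.e+00]
delta tool cm [-0.13 -0.09  0.14]
```

View pics/s4.png

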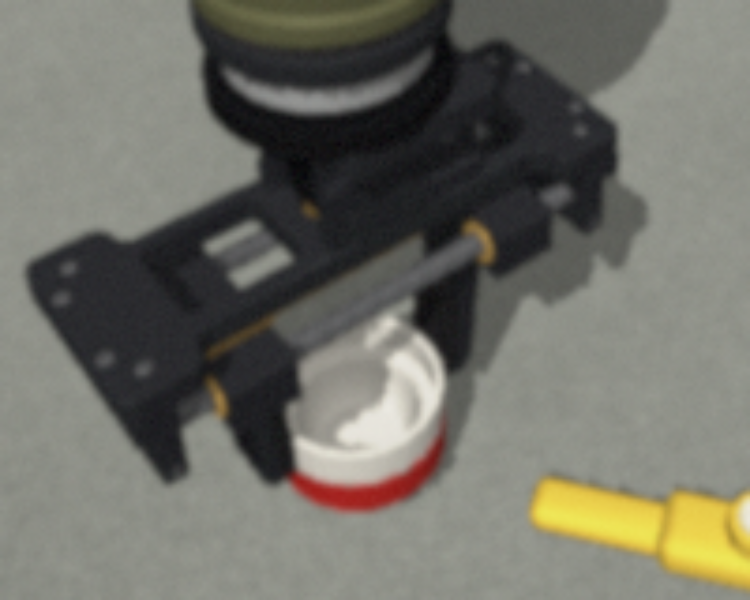

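White sits over red in the side view, with its band flush above the red band at (365,480), and there's no contact force. I'll lower the last millimetre and release.

```bash
python3 -m handwheel '[[[0,0,0.1],0,5.5],[[0,0,0],0,5.5],[[0,0,0],0,6.6],[[0,0,0],0,7.2],[[0,0,0],0,8.0],[[0,0,0],0,8.8],[[0,0,0],0,8.8],[[0,0,-1],0,8.8],[[0,0,-2],0,8.8],[[0,0,-3],0,8.8],[[0,0,-4],0,8.8],[[0,0,0],0,8.8]]'
python3 - <<'E'
from h import *
import cv2
delta([.5075,-.2487,.12])
im,d=bot.snapshot("side"); cv2.imwrite("pics/s5.png",cv2.resize(im[200:360,190:390,::-1],(750,600)))
ci=bot.camera_info("wrist")
im,d=bot.snapshot("wrist"); cv2.imwrite("pics/w5.png",im[:,:,::-1]); np.savez("w5.npz",im=im,d=d)
E
```

```text
clock: 7.9
tool_pos: [0.4761, 0.2771, 0.1547]
orientation: [0.695, 3.057, 0.011]
wrist_force: [0.8, 1.2, -0.5]
opening: 0.0875
clock 7.9 pos [0.4761 0.2771 0.1547] open 0.0875 F [ 0.83  1.2  -0.52] zaxis [ 0.0076  0.0055 -1.    ]
delta tool cm [-25.55 -46.08   3.21]
```

View pics/s5.png

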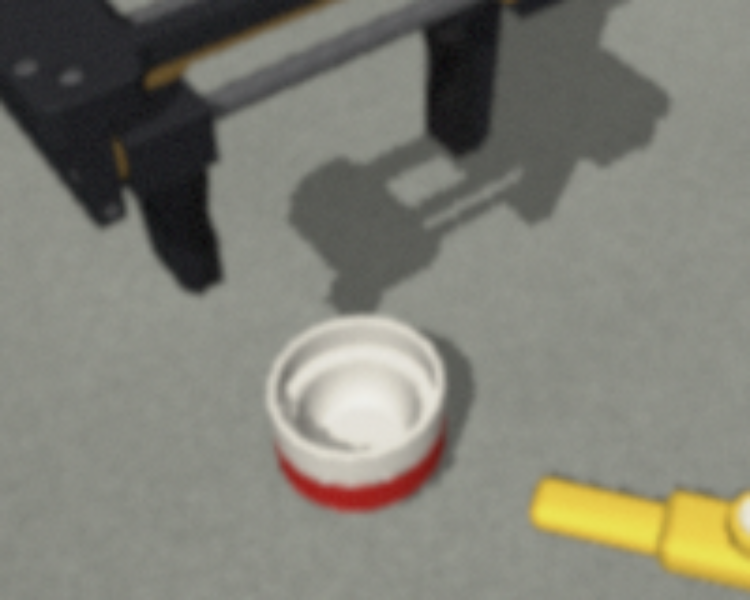

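View pics/w5.png

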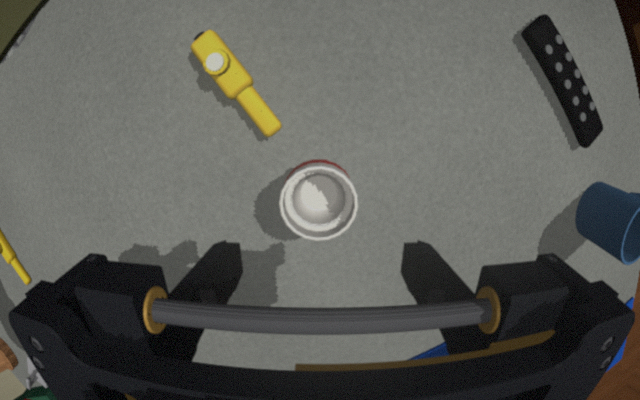

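Run:
```python
from h import *
import cv2
im,d=bot.snapshot("side"); W=cloud("side",im,d); im=im.astype(int)
A=W[270:350,250:320].reshape(-1,3); I=im[270:350,250:320].reshape(-1,3); 
wh=(I.min(1)>90)&(I.max(1)-I.min(1)<45)&(A[:,2]>.046); T=A[wh]
rd=(I[:,0]>90)&(I[:,1]<80)
def band(P):
    from scipy.optimize import least_squares
    return least_squares(lambda p:np.clip(np.hypot(P[:,0]-p[0],P[:,1]-p[1])-.032,-.002,.002),[.474,.274]).x
top=T[T[:,2]>.048]
print("rim", cv2.minEnclosingCircle((top[:,:2]*1000).astype(np.float32)),np.percentile(T[:,2],[50,95]))
Ap=np.linalg.lstsq(np.c_[top[:,:2]-top[:,:2].mean(0),np.ones(len(top))],top[:,2],rcond=None)[0];print("slope",Ap)
R=A[rd&(A[:,2]>.02)&(A[:,2]<.034)]; print("red band",len(R),band(R)); 
B=A[(I.min(1)>90)&(A[:,2]>.039)&(A[:,2]<.048)]
print("white band",len(B))
z=np.load("w5.npz"); c=bot.camera_info("wrist"); Wc=wcloud(z["d"].astype(float),c)
P=Wc[155:245,270:365].reshape(-1,3); P=P[(P[:,2]>.048)&(P[:,2]<.056)]
print("wrist rim",cv2.minEnclosingCircle((P[:,:2]*1000).astype(np.float32)),circ(P[:,:2]),np.median(P[:,2]))
Q=P[:,:2]-P[:,:2].mean(0); print(np.linalg.lstsq(np.c_[Q,np.ones(len(Q))],P[:,2],rcond=None)[0])
```

```text
rim ((393.361083984375, 399.17266845703125), 181.51406860351562) [0.05081015 0.0531488 ]
slope [-0.61569232  0.95209307  0.07313074]
red band 243 [0.47600608 0.273536  ]
white band 420
wrist rim ((472.7192687988281, 272.7170715332031), 32.068206787109375) (array([0.47256648, 0.27287314]), np.float64(0.030184543031044658)) 0.04902883466135027
[-0.00258546 -0.00149046  0.04907757]
```

White is seated: its rim stands at about 51–53 mm against 52 expected, level, with the red lid still at its start position. Next, the blue lid.

```bash
python3 -m handwheel '[[[-1.7,-3.07,0.2],0,8.8],[[-1.7,-3.07,0.2],0,8.8],[[-1.7,-3.07,0.2],0,8.8],[[-1.7,-3.07,0.2],0,8.8],[[-1.7,-3.07,0.2],0,8.8],[[-1.7,-3.07,0.2],0,8.8],[[-1.7,-3.07,0.2],0,8.8],[[-1.7,-3.07,0.2],0,8.8],[[-1.7,-3.07,0.2],0,8.8],[[-1.7,-3.07,0.2],0,8.8],[[-1.7,-3.07,0.2],0,8.8],[[-1.7,-3.07,0.2],0,8.8],[[-1.7,-3.07,0.2],0,8.8],[[-1.7,-3.07,0.2],0,8.8],[[-1.7,-3.07,0.2],0,8.8],[[0,0,0],0,8.8],[[0,0,0],0,8.8],[[0,0,0],0,8.8]]'
python3 - <<'E'
from h import *
import cv2
delta([.5075,-.2487,.033])
ci=bot.camera_info("wrist")
im,d=bot.snapshot("wrist"); cv2.imwrite("pics/w6.png",im[:,:,::-1])
W=wcloud(d.astype(float),ci); I=im.astype(int)
M=(I[...,2]>I[...,0]+40)&(abs(W[...,2]-.036)<.004)&(np.hypot(W[...,0]-.5075,W[...,1]+.2487)<.045)&(d>0)
P=W[M]; print(len(P),cv2.minEnclosingCircle((P[:,:2]*1000).astype(np.float32)),circ(P[:,:2]))
E
```

```text
clock: 9.85
tool_pos: [0.5043, -0.2482, 0.119]
orientation: [-0.692, -3.063, -0.003]
wrist_force: [-0.0, -0.7, -0.3]
opening: 0.0879
clock 9.85 pos [ 0.5043 -0.2482  0.119 ] open 0.0879 F [-0.03 -0.7  -0.28] zaxis [-0.0014  0.002  -1.    ]
delta tool cm [-0.32  0.08  8.6 ]
985 ((508.17626953125, -249.33102416992188), 32.00715637207031) (array([ 0.50815953, -0.24927351]), np.float64(0.03008866804390683))
```

View pics/w6.png

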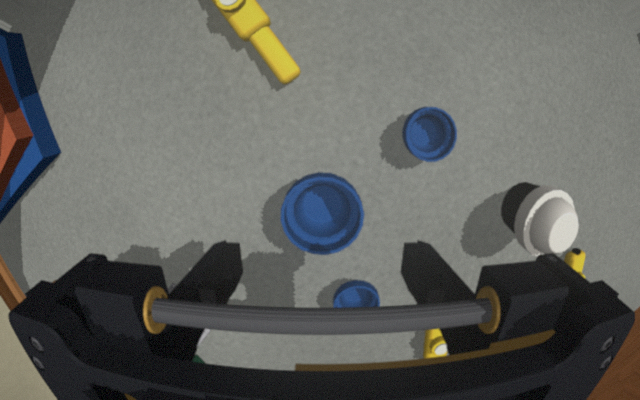

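The wrist view shows the large blue lid at (322,213) between the fingers. The small ones at (430,133) and (356,297), and the pot at (548,222), are clear of the gripper. Measured radius is 32 mm, so it is the right lid.

```bash
python3 -m handwheel '[[[-0.36,0.03,2],0,8.8],[[0,0,2],0,8.8],[[0,0,2],0,8.8],[[0,0,1.5],0,8.8],[[0,0,1.05],0,8.8],[[0,0,0],0,8.8],[[0,0,0],0,5.5],[[0,0,0],0,5.5],[[0,0,0],0,5.5],[[0,0,0],0,5.5],[[0,0,0],0,5.5],[[0,0,0],0,5.5]]' 15
python3 - <<'E'
from h import *
delta([.5075,-.2487,.033])
E
python3 -m handwheel '[[[0,0,0],0,5.5],[[0,0,-1],0,5.5],[[0,0,-2],0,5.5],[[0,0,-3],0,5.5],[[0,0,-4],0,5.5],[[0,0,-2],0,5.5],[[0,0,0],0,5.5],[[0,0,0],0,5.5]]'
python3 - <<'E'
from h import *
import cv2
delta([.4735,.273,.145])
ci=bot.camera_info("wrist"); s=bot.state()
im,d=bot.snapshot("wrist"); cv2.imwrite("pics/w7.png",im[:,:,::-1])
W=wcloud(d.astype(float),ci);R=Ro.from_rotvec(s["orientation"]).as_matrix()
rel=(W-s["tool_pos"])@R*1000
for u in (290,322,350): print(u,[(v,*rel[v,u].round(0).astype(int).tolist()) for v in range(204,312,6)])
E
```

```text
clock: 11.1
tool_pos: [0.5085, -0.2515, 0.0349]
orientation: [0.696, 3.062, -0.0]
wrist_force: [-0.2, 0.8, 5.7]
opening: 0.063
clock 11.1 pos [ 0.5085 -0.2515  0.0349] open 0.063 F [-0.18  0.84  5.66] zaxis [ 1.3e-03 -3.0e-04 -1.0e+00]
delta tool cm [0.22 0.21 0.19]
clock: 11.9
tool_pos: [0.5076, -0.2517, 0.1543]
orientation: [-0.697, -3.063, 0.0]
wrist_force: [0.3, 0.1, -0.8]
opening: 0.0631
clock 11.9 pos [ 0.5076 -0.2517  0.1543] open 0.0631 F [ 0.31  0.08 -0.75] zaxis [-1.e-04 -2.e-04 -1.e+00]
delta tool cm [25.76 45.83  0.92]
290 [(204, -18, -31, 154), (210, 29, -15, 6), (216, 29, -14, -1), (222, 21, -16, 12), (228, 12, -17, 25), (234, 6, -18, 29), (240, 2, -18, 30), (246, -2, -18, 29), (252, -5, -18, 28), (258, -8, -18, 26), (264, -9, -18, 21), (270, -11, -18, 17), (276, -13, -17, 14), (282, -17, -17, 13), (288, -21, -18, 13), (294, -21, -17, 8), (300, -22, -17, 3), (306, -23, -16, -2)]
322 [(204, 33, 1, 4), (210, 32, 1, -1), (216, 16, 1, 32), (222, 12, 1, 32), (228, 9, 1, 32), (234, 5, 1, 32), (240, 1, 1, 33), (246, -3, 1, 32), (252, -7, 1, 32), (258, -11, 1, 32), (264, -15, 1, 31), (270, -18, 1, 29), (276, -19, 1, 24), (282, -21, 1, 20), (288, -22, 1, 15), (294, -24, 1, 12), (300, -27, 1, 10), (306, -27, 1, 5)]
350 [(204, -18, 28, 155), (210, 29, 14, 5), (216, 29, 14, 0), (222, 20, 15, 12), (228, 10, 17, 29), (234, 5, 17, 30), (240, 1, 17, 32), (246, -3, 17, 31), (252, -6, 17, 30), (258, 80, 0, -135), (264, -11, 17, 24), (270, -13, 17, 21), (276, -14, 17, 16), (282, -17, 16, 13), (288, -20, 17, 12), (294, -22, 16, 9), (300, -24, 16, 5), (306, -24, 16, 0)]
```

View pics/w7.png

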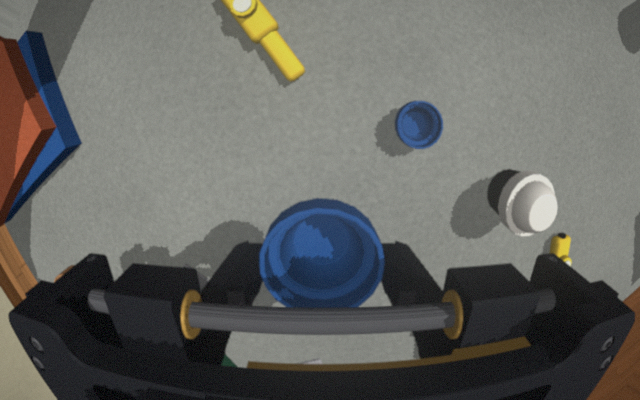

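Blue is held at (322,255) and level: the inside floor is at 32 mm all across. It sits about 2 mm forward along the tool's x axis, which I'll correct for when placing. I'm carrying it to the stack.

```bash
python3 -m handwheel '[[[1,1.8,0],0,5.5],[[1.7,3.05,0.1],0,5.5],[[1.7,3.05,0.1],0,5.5],[[1.7,3.05,0.1],0,5.5],[[1.7,3.05,0.1],0,5.5],[[1.7,3.05,0.1],0,5.5],[[1.7,3.05,0.1],0,5.5],[[1.7,3.05,0.1],0,5.5],[[1.7,3.05,0.1],0,5.5],[[1.7,3.05,0.1],0,5.5],[[1.7,3.05,0],0,5.5],[[1.7,3.05,0],0,5.5],[[1.7,3.05,0],0,5.5],[[1.7,3.05,0],0,5.5],[[1.7,3.05,0],0,5.5],[[0.8,1.35,0],0,5.5],[[0,0,0],0,5.5],[[0,0,0],0,5.5],[[0,0,0],0,5.5],[[0,0,0],0,5.5]]'
cat > m.py <<'E'
from h import *
import cv2,sys
from scipy.optimize import least_squares
n=sys.argv[1]
delta([.4735,.273,.0665])
c=bot.camera_info("wrist"); s=bot.state(); z={}
im,d=bot.snapshot("wrist"); cv2.imwrite(f"pics/w{n}.png",im[:,:,::-1])
W=wcloud(d.astype(float),c);R=Ro.from_rotvec(s["orientation"]).as_matrix(); rel=(W-s["tool_pos"])@R*1000; I=im.astype(int)
def fit(T): return least_squares(lambda p:np.clip(np.hypot(T[:,0]-p[0],T[:,1]-p[1])-30.5,-3,3),[0,0]).x
bl=(I[...,2]>I[...,0]+30)&(d>0); wh=(I.min(2)>90)&(I.max(2)-I.min(2)<45)&(d>0)
box=np.zeros(d.shape,bool); box[100:300,230:410]=1
T=rel[wh&box&(abs(W[...,2]-.052)<.003)]; T=T[np.hypot(T[:,0],T[:,1])<45]; print("white",len(T),fit(T),T[:,1].min(),T[:,1].max(),T[:,0].max())
T=rel[bl&box&(abs(rel[...,2]+1.5)<2.5)]; T=T[np.hypot(T[:,0],T[:,1])<45]; print("blue",len(T),fit(T),T[:,1].min(),T[:,1].max(),T[:,0].max())
im,d=bot.snapshot("side"); cv2.imwrite(f"pics/s{n}.png",cv2.resize(im[200:360,190:390,::-1],(750,600)))
E
python3 m.py 8
```

```text
clock: 13.95
tool_pos: [0.4757, 0.2703, 0.1451]
orientation: [0.7, 3.062, -0.003]
wrist_force: [-0.1, -0.9, -0.4]
opening: 0.0628
clock 13.95 pos [0.4757 0.2703 0.1451] open 0.0628 F [-0.14 -0.95 -0.36] zaxis [-2.0e-04 -1.6e-03 -1.0e+00]
delta tool cm [0.32 0.16 7.86]
white 550 [2.51234866 3.38927795] -28.37141810495121 35.39578950516186 34.50891311595372
blue 1640 [1.21052696 0.18885204] -31.462495897749008 31.770429268973984 33.00731836262435
```

View pics/w8.png

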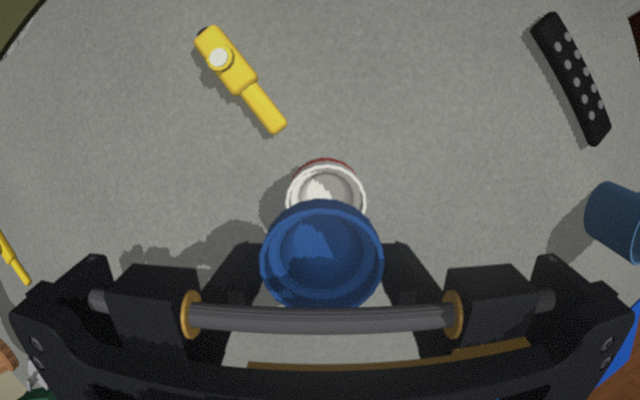

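View pics/s8.png

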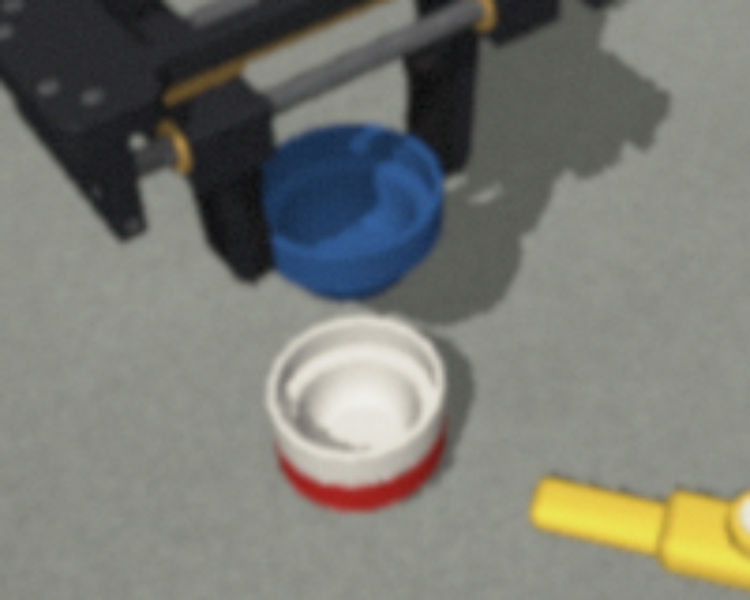

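Blue is above the stack: wrist view shows blue at (322,255) and the white rim at (327,190). It needs about +1.3 mm in x and +3.2 mm in y. I'll correct that, go partway down and measure again.

```bash
python3 -m handwheel '[[[0.13,0.31,1],0,5.5],[[0,0,1.5],0,5.5],[[0,0,1],0,5.5],[[0,0,0.5],0,5.5],[[0,0,0],0,5.5],[[0,0,0],0,5.5]]'; python3 m.py 9
```

```text
clock: 14.65
tool_pos: [0.4755, 0.2761, 0.1053]
orientation: [0.696, 3.063, 0.0]
wrist_force: [0.9, -0.6, 0.4]
opening: 0.063
clock 14.65 pos [0.4755 0.2761 0.1053] open 0.063 F [ 0.88 -0.62  0.35] zaxis [ 2.e-04  2.e-04 -1.e+00]
delta tool cm [ 0.05 -0.37  3.88]
white 602 [-0.11972551 -1.7733149 ] -33.20969904530373 28.773334389105 31.82080593769985
blue 1642 [1.18860882 0.20177348] -31.376251780231602 31.856262472319095 33.12371312422045
```

```bash
python3 -m handwheel '[[[-0.1,-0.2,0.5],0,5.5],[[0,0,0.5],0,5.5],[[0,0,0],0,5.5],[[0,0,0],0,5.5],[[0,0,0],0,5.5],[[0,0,0],0,5.5]]'; python3 m.py 10; python3 -m handwheel '[[[0,0,0],0,5.5],[[0,0,0],0,5.5]]'; python3 m.py 11
```

```text
clock: 15.35
tool_pos: [0.4755, 0.2739, 0.0953]
orientation: [0.696, 3.063, 0.001]
wrist_force: [-0.0, -0.2, -0.6]
opening: 0.0626
clock 15.35 pos [0.4755 0.2739 0.0953] open 0.0626 F [-0.05 -0.18 -0.57] zaxis [ 2.e-04  3.e-04 -1.e+00]
delta tool cm [ 0.14 -0.17  2.88]
white 618 [0.83281605 0.17511035] -30.100176496290906 31.514804876209396 33.13891113798843
blue 1658 [1.21374501 0.1931379 ] -31.457680900664787 31.817030630665386 33.19969577941893
clock: 15.65
tool_pos: [0.4755, 0.2738, 0.0953]
orientation: [0.696, 3.063, 0.0]
wrist_force: [0.1, -1.0, -0.3]
opening: 0.0627
clock 15.65 pos [0.4755 0.2738 0.0953] open 0.0627 F [ 0.05 -1.02 -0.34] zaxis [ 2.e-04  2.e-04 -1.e+00]
delta tool cm [ 0.14 -0.16  2.88]
white 623 [0.81163717 0.24895043] -30.12088946407003 31.240151906826974 33.061653438584656
blue 1645 [1.19387651 0.14466137] -31.4148104099803 31.900610353389162 33.03846288976774
```

View pics/w11.png

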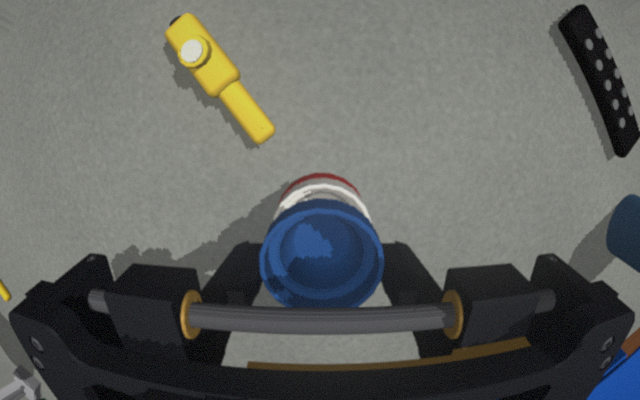

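Blue and white are now aligned within 0.5 mm and the arm is steady. Going down to just above seated.

```bash
python3 -m handwheel '[[[0,0,0.6],0,5.5],[[0,0,0.6],0,5.5],[[0,0,0.6],0,5.5],[[0,0,0.4],0,5.5],[[0,0,0.3],0,5.5],[[0,0,0.2],0,5.5],[[0,0,0],0,5.5],[[0,0,0],0,5.5],[[0,0,0],0,5.5]]'; python3 m.py 12
```

```text
clock: 16.65
tool_pos: [0.4756, 0.2739, 0.0684]
orientation: [0.696, 3.063, 0.001]
wrist_force: [-0.0, 0.3, -0.4]
opening: 0.063
clock 16.65 pos [0.4756 0.2739 0.0684] open 0.063 F [-0.    0.26 -0.38] zaxis [ 3.e-04  3.e-04 -1.e+00]
delta tool cm [ 0.15 -0.17  0.19]
white 245 [2.08668887 0.36685198] -24.90799158211044 28.006990027847465 32.830731580445935
blue 1656 [1.18679976 0.20736865] -31.400096336454332 31.593792349048037 33.07382451039173
```

View pics/s12.png

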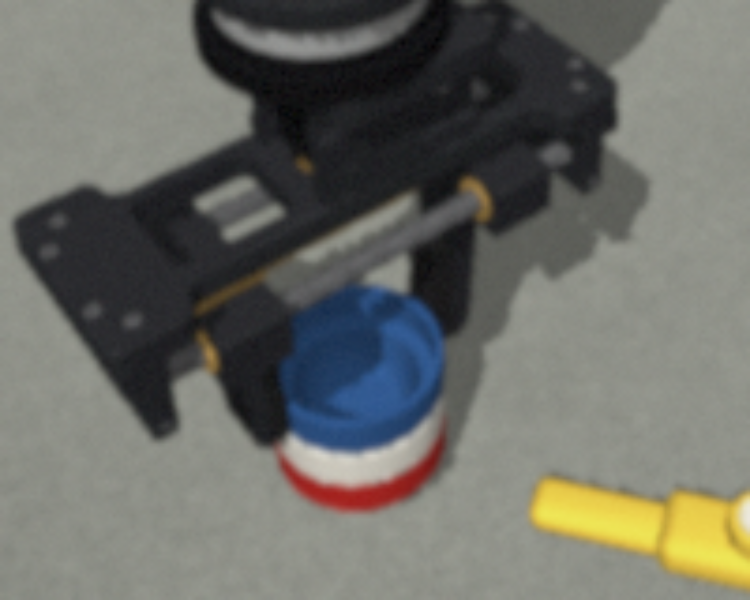

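Blue, white and red bands are stacked in line at (365,410–500), with no contact force. Lowering 1.5 mm, releasing and lifting.

```bash
python3 -m handwheel '[[[0,0,0.15],0,5.5],[[0,0,0],0,5.5],[[0,0,0],0,6.6],[[0,0,0],0,7.2],[[0,0,0],0,8.0],[[0,0,0],0,8.8],[[0,0,0],0,8.8],[[0,0,0],0,8.8],[[0,0,-1],0,8.8],[[0,0,-2],0,8.8],[[0,0,-3],0,8.8],[[0,0,-4],0,8.8],[[0,0,-3],0,8.8],[[0,0,0],0,8.8],[[0,0,0],0,8.8],[[0,0,0],0,8.8],[[0,0,0],0,8.8]]'
python3 - <<'E'
from h import *
import cv2
delta([.4735,.273,.145])
im,d=bot.snapshot("side"); cv2.imwrite("pics/s13.png",cv2.resize(im[200:360,190:390,::-1],(750,600)))
im,d=bot.snapshot("top"); cv2.imwrite("pics/t13.png",im[:,:,::-1])
WT=cloud("top",im,d); P=WT[149:184,347:377].reshape(-1,3); P=P[P[:,2]>.067]; print("pot",cv2.minEnclosingCircle((P[:,:2]*1000).astype(np.float32)))
c=bot.camera_info("wrist"); im,d=bot.snapshot("wrist"); cv2.imwrite("pics/w13.png",im[:,:,::-1])
W=wcloud(d.astype(float),c)
I=im.astype(int);bl=(I[...,2]>I[...,0]+30)&(d>0)&(np.hypot(W[...,0]-.474,W[...,1]-.273)<.04)
T=W[bl]; print("ztop",np.percentile(T[:,2],[95,98])); T=T[abs(T[:,2]-.068)<.004]
print(len(T),cv2.minEnclosingCircle((T[:,:2]*1000).astype(np.float32)))
Q=T[:,:2]-T[:,:2].mean(0); print("slope",np.linalg.lstsq(np.c_[Q,np.ones(len(Q))],T[:,2],rcond=None)[0])
E
```

```text
clock: 18.45
tool_pos: [0.4747, 0.2733, 0.1956]
orientation: [-0.695, -3.062, 0.003]
wrist_force: [-0.0, -0.1, 0.7]
opening: 0.0881
clock 18.45 pos [0.4747 0.2733 0.1956] open 0.0881 F [-0.05 -0.1   0.71] zaxis [-0.0021 -0.0015 -1.    ]
delta tool cm [ 0.09 -0.06  5.06]
pot ((517.83935546875, -31.379638671875), 108.19480895996094)
ztop [0.0680079  0.06844025]
764 ((474.5743713378906, 274.7627258300781), 32.11867141723633)
slope [-0.00466158  0.00276549  0.06731795]
```

View pics/s13.png

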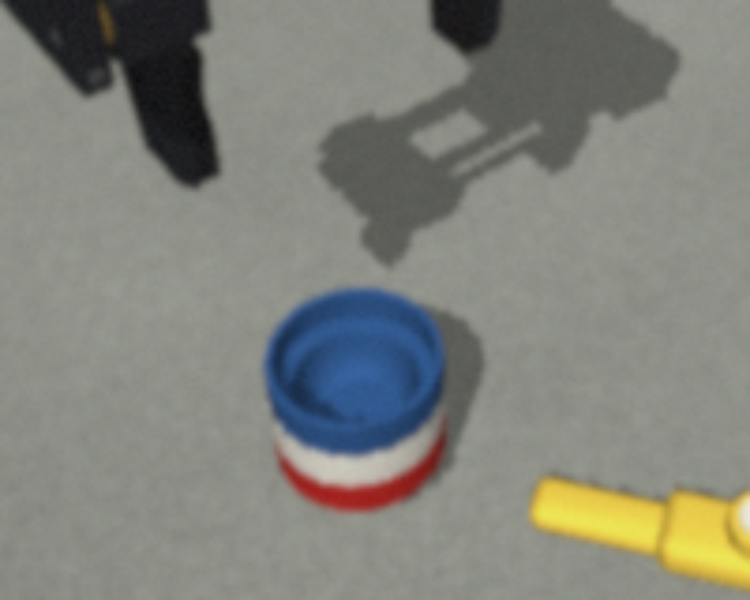

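View pics/w13.png

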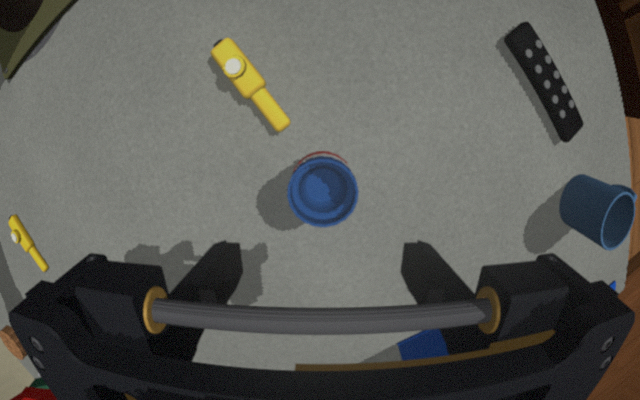

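The stack stands straight in both views, with the blue rim at 68 mm (68 expected) and level. The pot reading from the top camera isn't usable, probably because the arm hides it, so I'll check the pot with the side camera and then hand in.

Run:
```python
from h import *
import cv2
im,d=bot.snapshot("side"); W=cloud("side",im,d); P=W[150:198,298:336].reshape(-1,3); P=P[(P[:,2]>.005)&(d[150:198,298:336].ravel()>0)]
zt=np.percentile(P[:,2],97); R=P[P[:,2]>zt-.006]; print("pot",zt,cv2.minEnclosingCircle((R[:,:2]*1000).astype(np.float32)))
cv2.imwrite("pics/s14.png",im[:,:,::-1])
```

```text
pot 0.2727961589522847 ((437.7619323730469, 248.5469512939453), 23.03859519958496)
```

View pics/s14.png

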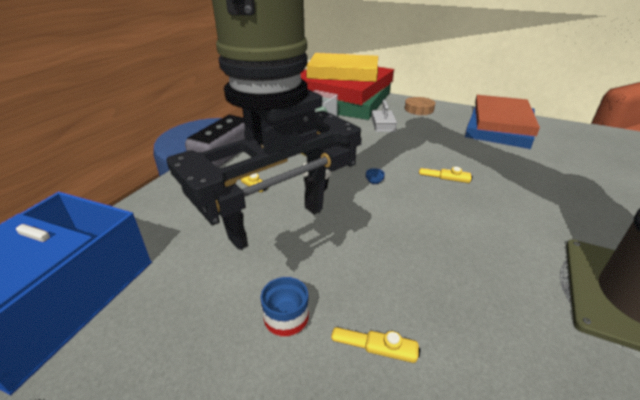

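View pics/t13.png

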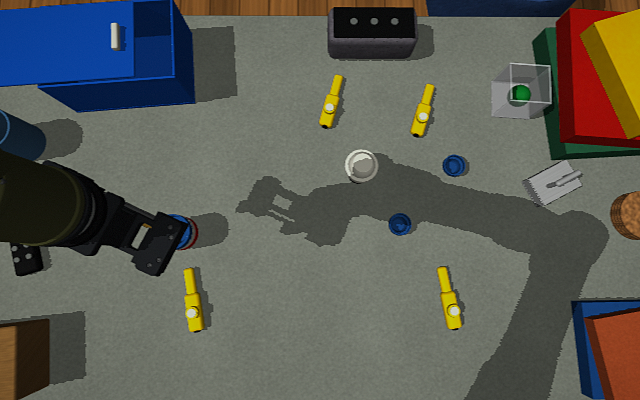

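The top view shows the pot still at (361,166), the same pixel as at the start, and the small blue lids unmoved at (400,224) and (454,166). Handing in.

```bash
python3 -c "
from workcell import bot
print(bot.hand_in())"
```

```text
the job is handed in; nothing more can be done
None
```

The three lids are stacked, white in red and blue in white, and the job is handed in. The arm's work ended at about 18.6 s of the 54 s allowed; the hand-in gave no verdict.

**Final checks**
- **Blue lid:** its rim stands at 68 mm, as expected for a seated stack of three. It is level to within 0.3° and centred at about (0.4746, 0.2748), 1–2 mm from where red was at the start.
- **White lid:** I measured it before adding blue. The side camera put its rim at 51–53 mm, where 52 is expected.
- **Gripper:** it is open and well clear above the stack.
- **Pot and small blue lids:** in the top picture they are at the same pixels as at the start.

**Checks that failed or disagreed**
- Two attempts to measure the pot's position at the end gave unusable numbers. The side view was blocked by the gripper, and the top one failed for a reason I did not trace. That the pot is undisturbed therefore rests on the top picture alone.
- After white was placed, the side camera's centre and tilt fit failed. The wrist camera's fit came out about 3 mm low in height, probably because the arm was still settling. I relied on the side rim height and the pictures instead.
- Blue sat 1–2 mm off centre in the grip, and the arm had not settled when I first corrected it. I measured and corrected again before lowering; it was then aligned to within 0.5 mm.

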